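Click the crank onto the ice-cream maker

TASK

Fit the crank to the hand-turned ice-cream maker: set its socket over the square drive on the lid, feel for how the square stands, and press it down gently until the spring ball clicks and the crank sits fully home. Then, by its knob, turn the crank at least a quarter turn clockwise (seen from above) so that the paddle goes round, and let go, leaving it fitted. Leave the tub, the carton, the jar and the flask where they stand.

Things in the scene. Friction and masses are not known exactly. Their poses are not given: they have to be found in the camera images.
- crank: Loose steel crank, about 0.3 kg, standing socket mouth down. Origin: centre of the mouth, at the underside; z up the socket axis, x along the arm to the knob. Hub 34 mm square, 38 mm tall, on a foot 42 mm square and 4 mm thick. Square hole 17.2 mm over the flats, 25 mm deep, a window (dimple) in each wall, so it fits in four positions a quarter turn apart. Weight centre 13 mm out along the arm.
- grip_boss (a point): Point on the socket axis inside the teal grip boss on top of the crank's hub, 62 mm above the underside; axes as the crank's. The boss is 26 by 26 mm and stands 38 to 78 mm above the underside; grip it across the arm (along the crank's y). The arm, 14 mm wide, 8 mm thick, runs out along x at 30 to 38 mm.
- crank_knob (a point): Point on the axis of the crank's upright teal knob, 95 mm along the arm from the socket axis, 64 mm above the crank's underside. The knob is 22 mm across, stands from 39 to 84 mm above the underside and spins freely on its pin.
- drive (a point): Centre of the top of the maker's upright steel square drive, 185 mm above the worktop; axes are the fixed tub's, NOT the square's. 16 mm over the flats, 25 mm tall above its round shoulder, top 5 mm tapered to 10 mm. How the square is turned differs each time and is not measured: feel for it, turning the socket lightly on it or lifting and trying again.
- shoulder (a point): Centre of the round shoulder (44 mm across) at the square's foot, 160 mm above the worktop. A socket within about 4 degrees of the square drops freely about 11 mm, else it stops 2 to 6 mm down, deeper the nearer it is. Then a spring ball on one face, 10 mm up, resists with 8 to 16 N and clicks into a window as the crank's underside comes home on this shoulder. Over 60 N harms the drive.
- paddle (a joint): How far the paddle shaft with the square drive has been turned, rad, clockwise seen from above positive, 0 at the start however the square then stands; the quarter turn counts from that start. It turns without end against a steady 0.25 N m.
- maker: Ice-cream maker, fixed on its non-slip foot: white round tub 170 mm across with a teal lid 176 mm across, lid rim at 134 mm, lid boss 60 mm across up to 152 mm; two white clips on its y sides. Origin: centre of the underside.
- tub: Bystander: orange food tub with white lid, 114 mm across, 70 mm tall; origin at the centre of its underside.
- carton: Bystander: brown takeaway carton 90 by 110 mm, 67 mm tall; origin at the centre of its underside.
- jar: Bystander: green glass jar with brass lid, 68 mm across, 110 mm tall; origin at the centre of its underside.
- flask: Bystander: teal drinking flask with white cap, 72 mm across, 220 mm tall; origin at the centre of its underside.
Things that resemble listed ones, but are neither listed nor needed, are in the scene too. What is shaped like the crank but orange or red is not meant.

How it is judged:
On the way, in this order (a step that is already met when the one before it is completed fails the run):
1. the crank is pressed fully home on the square drive, clicked in, before the paddle is turned (z of crank in the frame of drive below -0.0235 m and horizontal distance between crank and drive below 0.004 m and angle between crank's own z axis and vertical below 0.09 rad and value of joint paddle below 1 rad), for 0.2 s.
2. the fitted crank has turned the paddle a quarter turn or more clockwise from its start (15 degrees short is allowed) (value of joint paddle above 1.3 rad and z of crank in the frame of drive below -0.022 m), for 0.1 s.
At the end, for the whole second after the job is handed in: Crank clicked fully home on the drive (underside within 1.5 mm of the shoulder, 4 mm of its axis, upright within 5 degrees), paddle at least 1.3 rad clockwise of its start, all released and at rest; tub, carton, jar and flask upright within 30 mm of their places (z of crank in the frame of drive below -0.0235 m and horizontal distance between crank and drive below 0.004 m and angle between crank's own z axis and vertical below 0.09 rad and value of joint paddle above 1.3 rad and linear speed of crank below 0.02 m/s and velocity of joint paddle between -0.1 and 0.1 rad/s and distance of each of tub, carton, jar, flask from where it was at the start of the episode below 0.03 m); the robot touches nothing.
It fails at once if more than 60 N between the crank and the drive (contact force between crank and paddle above 60 N).
It fails at once if a bystander is shoved more than 30 mm (distance of any of tub, carton, jar, flask from where it was at the start of the episode above 0.03 m).
It fails at once if a bystander is knocked over (angle between any of tub, carton, jar, flask's own z axis and vertical above 0.6 rad).
It also fails if it takes over 72 s, if anything falls off the work surface, if the arm or the gripper's body presses on something with over 40 N, if the wrist force passes 120 N, or if a joint passes its speed limit or range.

ROBOT

A 6-joint arm with a two-finger parallel gripper is mounted at the origin on the work surface. World frame = base frame: x ahead of the robot, y to its left, z up, the work surface at z = 0. Lengths are in m, angles in rad, forces in N, time in s.
With the tool pointing down it reaches from about 0.3 to 0.85 m from the base axis. Payload 4.2 kg.
Tool frame: the origin (TCP) lies midway between the tips of the shut fingers; the grasp point (between the pads) lies 19 mm behind it (robot.grasp_offset is the distance from the TCP to the grasp point, in m); y points along the fingers, x is the direction in which the jaws open and shut, and the axes are right-handed (so a half turn about y gives the same grasp; the last joint's range is limited). The gripper opens to 91 mm and grips with 3 to 60 N. Pads are 32 mm wide; open, the fingers measure 118 mm over their backs; the gripper's body (76 mm by 178 mm) begins 60 mm behind the grasp point.
Start: joints at [1.271, 0.32, 1.565, -0, 1.257, -0.02], TCP at [0.159, 0.553, 0.214] pointing down, gripper open.
Joint ranges: [-3.11, 3.11], [-0.84, 2.01], [0.21, 2.61], [-1.34, 4.49], [0.05, 2.63], [-2.56, 2.56]. Speed limits (rad/s): [2.57, 2.57, 3.14, 3.14, 3.14, 3.14].

INTERFACE

Orientations are given as a rotation vector (axis times angle).
In Python, from bench import telemetry, viewer, workorder, spotter, robot gives the robot as it stands.
- The arm moves only by the tool drive_tool, never from a script. Its argument "steps" is a list of rows, each a list of 2 entries, a list of its own where there are three numbers: the shift along the tool's x, y, z in m, then the turn about the tool's y in rad. In form: [[[dx, dy, dz], turn], ...]. A call has 1 to 8 rows; each row shifts and turns the commanded pose from where the row before left it, along the tool's axes as they then stand; what a row does not reach is not made up. A row lasts 1/12 s, in which the tool goes at most 41.7 mm and 7.16 degrees, less where a joint would pass 70% of its speed; a pose out of reach is approached as far as the arm can. A call with a gripper value outside its range is refused whole. "grip" is the opening, from 0 (shut) to 1 (fully open), set as the call begins (left out, the last holds). The fingers move at their own pace and stop on an object; "force" is the grip in N (left out, the last holds). Time passes only in rows, so rows that do not move let the fingers close. It gives the time, the measured TCP pose, the force and the opening at its end, in the units of the state.
- telemetry.observe(): the state, without advancing time (a new reading comes with each control period).
- viewer.capture(name): name is "side" or "top" or "wrist"; returns the picture (384x512x3 uint8, red, green, blue); there is no depth.
- viewer.calibration(name): a dict with "fx", "fy", "cx", "cy" (pixels), "xyz" and "orientation" of the camera in the world; the wrist camera has in their place "mount" (4x4, takes a point from camera to tool coordinates, whose origin is the TCP and whose axes are the tool frame's). Camera axes: x right, y down, z forward; pixel columns grow to the right and rows downward; lengths in m; the calibration is good to about 2 mm. A picture is of the moment at which its call begins: read the wrist's pose just before it. calibration takes no time and is no camera call.
- workorder.hand_in(): hands the job in, once; it reports no verdict.
Trained networks look in the newest picture that a camera, given by its name, has taken for a name from the list of things; names that differ only in an ending like _2 or _b are one class to them, and where a whole thing is asked for, a point or a joint stands for the part that bears it (a point fixed in the world has none). Each returns a list of dicts, best first, with "conf" (0 to 1); they miss things now and then, are a little off and sometimes report something else, mostly with a low value. They report only what shows in the picture. A call takes as long as a camera call. They do not tell look-alikes from the thing itself.
- spotter.spot_in(name, camera): "rect" ([centre column, centre row, width, height] in pixels, round what is visible of it).
The state is a dict: "time_s": time; "q": joint angles; "dq": joint speeds; "joint_torque": joint torques, N m; "position": TCP position; "ee_rot": TCP orientation; "ft_force": force on the tool from outside, world axes, zero at the start; "moment": the same for the moment, N m; "opening": finger opening in m.
Only numpy, scipy, OpenCV 4.12 (cv2) and the standard library are available. Lean on these libraries where they do the work, as an engineer would, in place of code of your own. Each camera call takes 0.05 s, during which the arm holds its last target. There are 200 camera calls.

## Working session

There is one attempt and no reset: what is moved stays moved. The work goes in short steps, Python scripts to look and compute and a tool call to move; the robot and the scene stay as the last step left them, time stands still between calls to the robot, and variables do not carry over. Pictures are saved under pics/ and viewed, about 8 in all and at most 12, crops included, and the job is handed in when it is done.

Besides the shell and the picture viewer there is one more tool, called as name(argument=value, ...) on one line, values as JSON. drive_tool: Moves the arm, as the interface text tells. Its arguments: {"type":"object","properties":{"steps":{"type":"array","items":{"type":"array"}},"grip":{"type":"number"},"force":{"type":"number"}},"required":["steps"]}

```bash
mkdir -p pics; ls; cat > h.py <<'E'
import numpy as np, cv2
from scipy.spatial.transform import Rotation as R
from bench import telemetry, viewer, workorder, spotter, robot
def cam(name):
    c=viewer.calibration(name)
    K=(c['fx'],c['fy'],c['cx'],c['cy'])
    if 'mount' in c:
        s=telemetry.observe(); T=np.eye(4); T[:3,:3]=R.from_rotvec(s['ee_rot']).as_matrix(); T[:3,3]=s['position']
        T=T@np.array(c['mount'])
        return K,T[:3,:3],T[:3,3]
    o=np.array(c['orientation'])
    M=o if o.shape==(3,3) else R.from_rotvec(o).as_matrix()
    return K,M,np.array(c['xyz'])
def onplane(C,u,v,z):
    K,M,p=C; d=M@np.array([(u-K[2])/K[0],(v-K[3])/K[1],1]); return p+d*(z-p[2])/d[2]
def proj(C,X):
    K,M,p=C; q=M.T@(np.array(X)-p); return np.array([K[0]*q[0]/q[2]+K[2],K[1]*q[1]/q[2]+K[3]])
def snap(name,fn):
    C=cam(name); im=viewer.capture(name); cv2.imwrite('pics/'+fn,im[:,:,::-1]); return C,im
E
python3 - <<'E'
from h import *
s=telemetry.observe(); print(s['position'],s['ee_rot'],s['ft_force'],s['opening'],robot.grasp_offset)
ims=[]
for n in('top','side'):
    C,im=snap(n,n+'0.png'); ims.append(im); print(n,C)
    for k in('crank','crank_knob','grip_boss','maker','tub','carton','jar','flask'):
        print(k,[(np.round(d['rect']).tolist(),round(d['conf'],2)) for d in spotter.spot_in(k,n)][:3])
cv2.imwrite('pics/both.png',cv2.resize(np.vstack(ims),None,fx=.78,fy=.78)[:,:,::-1])
E
```

```text
pics
[0.15865472 0.5521676  0.21311627] [-1.32973822 -0.99959333  1.00196462] [-0.16053536  0.48389708 -0.98184796] 0.09120842701008033 0.0188
top ((407.7456760891611, 407.7456760891611, 250.3903540865694, 193.81841224487223), array([[ 0.0656046 , -0.9699635 ,  0.23423674],
       [-0.99783183, -0.06500824,  0.01027478],
       [ 0.00526116, -0.23440294, -0.97212529]]), array([0.28997887, 0.09255186, 1.29997985]))
crank [([228.0, 147.0, 38.0, 31.0], 0.73), ([324.0, 287.0, 45.0, 20.0], 0.69), ([192.0, 285.0, 28.0, 40.0], 0.67)]
crank_knob [([230.0, 148.0, 37.0, 35.0], 0.8), ([250.0, 245.0, 45.0, 16.0], 0.76), ([216.0, 195.0, 29.0, 41.0], 0.63)]
grip_boss [([251.0, 246.0, 40.0, 19.0], 0.78), ([230.0, 147.0, 38.0, 32.0], 0.76), ([216.0, 196.0, 33.0, 44.0], 0.72)]
maker [([339.0, 212.0, 63.0, 67.0], 0.88), ([218.0, 194.0, 27.0, 44.0], 0.22)]
tub [([283.0, 151.0, 30.0, 40.0], 0.57)]
carton [([173.0, 166.0, 36.0, 30.0], 0.95)]
jar [([370.0, 170.0, 31.0, 35.0], 0.87), ([280.0, 150.0, 31.0, 36.0], 0.32)]
flask []
side ((480.6969836786658, 480.6969836786658, 254.83112053540248, 196.2451283936656), array([[ 0.88586382, -0.31425118,  0.34130849],
       [-0.46385367, -0.61454093,  0.63810596],
       [ 0.00922249, -0.72359218, -0.69016614]]), array([ 0.10086221, -0.75755107,  1.07086798]))
crank [([241.0, 194.0, 34.0, 42.0], 0.95), ([295.0, 184.0, 15.0, 47.0], 0.76), ([222.0, 237.0, 20.0, 53.0], 0.74)]
crank_knob [([153.0, 215.0, 44.0, 26.0], 0.74), ([209.0, 313.0, 21.0, 48.0], 0.73), ([217.0, 234.0, 25.0, 52.0], 0.72)]
grip_boss [([153.0, 215.0, 45.0, 24.0], 0.96), ([292.0, 183.0, 13.0, 49.0], 0.92), ([240.0, 195.0, 26.0, 43.0], 0.9)]
maker [([295.0, 282.0, 74.0, 81.0], 0.77)]
tub [([327.0, 222.0, 37.0, 45.0], 0.92)]
carton [([248.0, 164.0, 34.0, 40.0], 0.79), ([296.0, 281.0, 68.0, 85.0], 0.25)]
jar [([369.0, 294.0, 28.0, 44.0], 0.84)]
flask [([181.0, 152.0, 27.0, 64.0], 0.8)]
```

View pics/both.png

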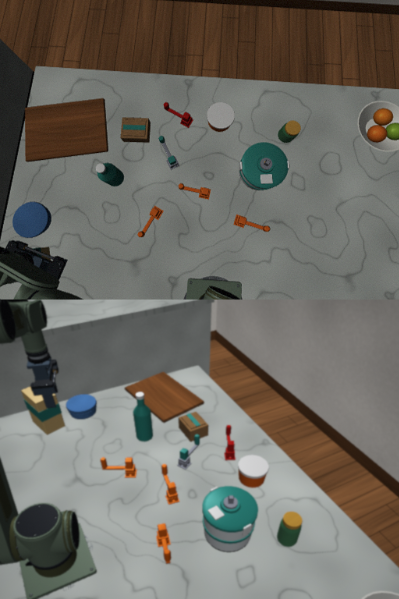

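The real crank, with a teal boss and knob, is at about (216,195) in the top picture. Its hub is at about (220,207) and its knob at about (207,178). The maker is at (339,212). Next I'll segment the teal parts and triangulate.

```bash
python3 - <<'E'
from h import *
t=cv2.imread('pics/top0.png'); s=cv2.imread('pics/side0.png')
a=cv2.resize(t[165:230,190:245],None,fx=7,fy=7,interpolation=cv2.INTER_CUBIC)
b=cv2.resize(s[200:270,195:265],None,fx=6,fy=6,interpolation=cv2.INTER_CUBIC)
c=np.zeros((460,810,3),np.uint8); c[:455,:385]=a; c[:420,388:808]=b; cv2.imwrite('pics/z.png',c[:,:800])
for n,im,(x0,x1,y0,y1) in(('top',t,(190,245,165,230)),('side',s,(195,265,170,270))):
    h=cv2.cvtColor(im,cv2.COLOR_BGR2HSV)[y0:y1,x0:x1]
    m=((h[:,:,0]>75)&(h[:,:,0]<100)&(h[:,:,1]>90)).astype(np.uint8)
    N,_,st,ce=cv2.connectedComponentsWithStats(m)
    C=cam(n)
    for i in range(1,N):
        if st[i,4]>8:
            u,v=ce[i]+[x0,y0]; print(n,st[i],round(u,1),round(v,1),onplane(C,u,v,.062))
C=cam('top')
for n,rs in(('top',dict(maker=(340,212,.15),tub=(283,150,.07),carton=(173,166,.067),jar=(370,166,.11))),('side',dict(maker=(295,260,.15),flask=(181,125,.22),maker2=(297,254,.185)))):
    C=cam(n)
    for k,(u,v,z) in rs.items(): print(n,k,onplane(C,u,v,z).round(3))
E
```

```text
top [14  9  7  9 46] 206.9 178.3 [0.62914416 0.24551567 0.062     ]
top [25 35 11 11 78] 220.0 204.8 [0.5469366  0.19746754 0.062     ]
side [54  3  7 13 66] 252.1 178.6 [0.62962851 0.25080274 0.062     ]
side [ 36  21  10  14 113] 235.7 197.3 [0.54595841 0.19774644 0.062     ]
side [65 82  5 18 73] 262.3 261.9 [ 0.49998416 -0.05805842  0.062     ]
top maker [ 0.531 -0.156  0.15 ]
top tub [0.737 0.011 0.07 ]
top carton [0.661 0.355 0.067]
top jar [ 0.688 -0.254  0.11 ]
side maker [ 0.539 -0.15   0.15 ]
side flask [0.468 0.408 0.22 ]
side maker2 [ 0.536 -0.16   0.185]
```

View pics/z.png

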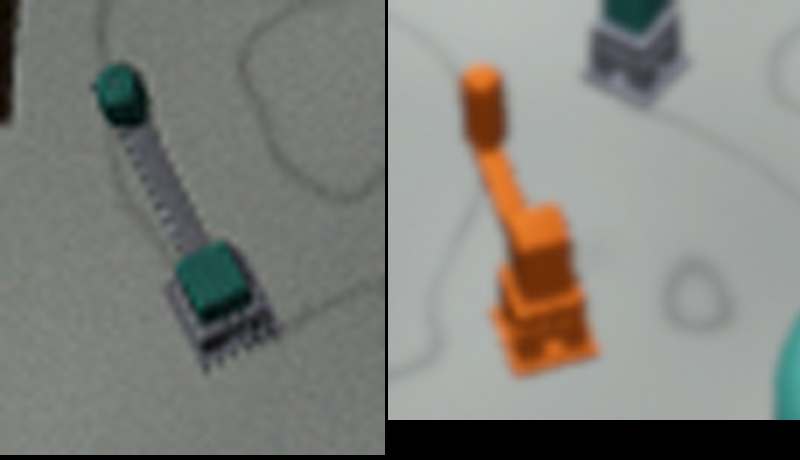

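```bash
cat >> h.py <<'E'
def st():
    s=telemetry.observe(); M=R.from_rotvec(s['ee_rot']).as_matrix()
    return s,np.array(s['position']),M
def plan(target,xdeg=None):
    """tool-axis shift to TCP target (turn last); turn (rad about tool y) so tool x is at xdeg (mod 180)"""
    s,p,M=st(); d=M.T@(np.array(target)-p)
    yaw=np.degrees(np.arctan2(M[1,0],M[0,0]))
    out=[d.round(4).tolist(),'yaw %.2f'%yaw,'q6 %.2f'%s['q'][5]]
    if xdeg is not None:
        e=(xdeg-yaw+90)%180-90; out+=['turn(deg ccw) %.2f'%e,'tool turn rad %.4f'%(np.radians(e)*np.sign(M[2,1]))]
    print(*out,'t',s['time_s'],'F',np.round(s['ft_force'],1)); return d
E
python3 - <<'E'
from h import *
s,p,M=st(); print(M.round(3)); plan([.546,.197,.19],-59)
E
```

```text
[[ 0.276  0.    -0.961]
 [ 0.961  0.     0.276]
 [ 0.    -1.    -0.   ]]
[-0.2349, 0.024, -0.4704] yaw 73.97 q6 -0.02 turn(deg ccw) 47.03 tool turn rad -0.8208 t 0.9 F [ 1.1 -0.2  0.1]
```

drive_tool(steps=[[[0, -0.041, 0], 0], [[0, -0.041, 0], 0], [[-0.0168, 0, -0.0336], 0], [[-0.0168, 0, -0.0336], 0], [[-0.0168, 0, -0.0336], 0], [[-0.0168, 0, -0.0336], 0], [[-0.0168, 0, -0.0336], 0], [[-0.0168, 0, -0.0336], 0]], grip=1)

```text
time_s: 1.57
position: [0.3257, 0.3987, 0.2962]
ee_rot: [-1.328, -1.001, 1.0]
ft_force: [0.7, -0.5, 1.1]
opening: 0.0913
```

drive_tool(steps=[[[-0.0168, 0, -0.0336], 0], [[-0.0168, 0, -0.0336], 0], [[-0.0168, 0, -0.0336], 0], [[-0.0168, 0, -0.0336], 0], [[-0.0168, 0, -0.0336], 0], [[-0.0168, 0, -0.0336], 0], [[-0.0168, 0, -0.0336], 0], [[-0.0168, 0, -0.0336], 0]])

```text
time_s: 2.23
position: [0.5471, 0.1951, 0.2961]
ee_rot: [-1.329, -1.001, 1.0]
ft_force: [-0.2, 0.8, -0.2]
opening: 0.0911
```

drive_tool(steps=[[[0, 0, 0], -0.118], [[0, 0, 0], -0.117], [[0, 0, 0], -0.117], [[0, 0, 0], -0.117], [[0, 0, 0], -0.117], [[0, 0, 0], -0.117], [[0, 0, 0], -0.117], [[0, 0, 0], 0]])

```text
time_s: 2.9
position: [0.5459, 0.1966, 0.296]
ee_rot: [-0.902, -1.596, 1.596]
ft_force: [-0.5, -0.1, 0.1]
opening: 0.0914
```

```bash
python3 - <<'E'
from h import *
s,p,M=st(); print(p,M[:,0].round(3),s['q'])
C,im=snap('wrist','w1.png'); print(C[2],proj(C,[.546,.197,.078]),proj(C,[.63,.247,.084]))
plan([.546,.197,.19],-59)
E
```

```text
[0.54594695 0.19664297 0.29595138] [-0.516  0.857  0.   ] [ 3.25865409e-01  2.90151622e-01  1.40261815e+00  6.33789534e-05
  1.44876696e+00 -1.78692638e+00]
[0.47283858 0.15447474 0.46635989] [249.82501985 165.95999143] [249.48524683 239.29159657]
[0.0002, 0.106, -0.0002] yaw 120.81 q6 -1.78 turn(deg ccw) 0.19 tool turn rad -0.0033 t 2.95 F [-0.3  0.6  0.2]
```

View pics/w1.png

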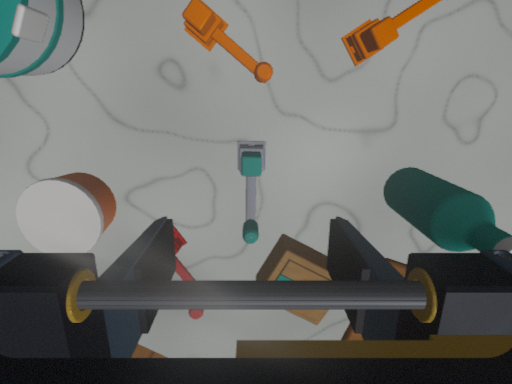

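```bash
python3 - <<'E'
from h import *
im=cv2.imread('pics/w1.png'); C=cam('wrist')
h=cv2.cvtColor(im,cv2.COLOR_BGR2HSV)[130:250,225:285]
m=((h[:,:,0]>75)&(h[:,:,0]<100)&(h[:,:,1]>90)).astype(np.uint8)
N,l,s_,ce=cv2.connectedComponentsWithStats(m)
P=[]
for i in range(1,N):
    if s_[i,4]>8: print(s_[i]+[225,130,0,0,0],ce[i]+[225,130])
# model: project boss and knob volumes with guessed pose, compare bbox
def bb(x,y,a):
    c,s=np.cos(a),np.sin(a); o=[]
    B=[(u,v,z) for u in(-.013,.013) for v in(-.013,.013) for z in(.038,.078)]
    Kn=[(.095+.011*np.cos(t),.011*np.sin(t),z) for t in np.arange(0,6.3,.3) for z in(.039,.084)]
    for S in(B,Kn):
        q=np.array([proj(C,[x+c*u-s*v,y+s*u+c*v,z]) for u,v,z in S]); o+=[*q.min(0),*q.max(0)]
    return np.array(o)
obs=[]
for i in range(1,N):
    if s_[i,4]>8: x,y,w,hh,_=s_[i]; obs+=[x+225,y+130,x+225+w,y+130+hh]
obs=np.array(obs[:8])-.5
from scipy.optimize import least_squares
f=least_squares(lambda p:bb(*p)-obs,[.546,.197,.54]); print(f.x,np.degrees(f.x[2]),f.fun.round(1))
x,y,a=f.x; plan([x,y,.062-.019],np.degrees(a)+90)
E
```

```text
[242 156  19  20 360] [250.93055556 165.66111111]
[244 230  14  13 133] [250.93233083 236.15789474]
[0.54954347 0.20051803 0.53806494] 30.8288503239256 [-1.2 -1.7  0.7  4.3 -1.  -9.2  1.5  5.7]
[0.0014, 0.253, -0.0051] yaw 120.81 q6 -1.78 turn(deg ccw) 0.02 tool turn rad -0.0003 t 2.95 F [-0.3  0.6  0.2]
```

```bash
python3 - <<'E'
from h import *
im=cv2.imread('pics/w1.png'); C=cam('wrist')
for r in range(136,252,2): print(r,im[r,251],cv2.cvtColor(im[r:r+1,251:252],cv2.COLOR_BGR2HSV)[0,0], end=' | ' if r%4 else '\n')
print()
for X in([.546,.197,.0],[.546,.197,.038],[.546,.197,.078],[.546+.0816,.197+.0487,.039],[.546+.0816,.197+.0487,.084]): print(X,proj(C,X).round(1))
E
```

```text
136 [151 155 153] [ 45   7 155]
138 [149 152 150] [ 50   5 152] | 140 [141 144 140] [ 68   7 144]
142 [133 126 124] [113  17 133] | 144 [124 118 116] [113  16 124]
146 [81 78 76] [108  16  81] | 148 [106 100 100] [120  14 106]
150 [129 124 120] [107  18 129] | 152 [69 72 52] [86 71 72]
154 [71 75 54] [84 71 75] | 156 [79 83 56] [86 83 83]
158 [111 117  59] [ 87 126 117] | 160 [115 123  62] [ 86 126 123]
162 [116 122  59] [ 87 132 122] | 164 [115 122  61] [ 87 127 122]
166 [117 124  61] [ 87 130 124] | 168 [115 122  59] [ 87 132 122]
170 [117 123  61] [ 87 129 123] | 172 [117 124  62] [ 87 127 124]
174 [116 123  60] [ 87 131 123] | 176 [118 114 100] [ 97  39 118]
178 [135 128 126] [113  17 135] | 180 [135 129 128] [116  13 135]
182 [135 128 128] [120  13 135] | 184 [135 128 126] [113  17 135]
186 [135 129 126] [110  17 135] | 188 [136 129 127] [113  17 136]
190 [133 128 126] [111  13 133] | 192 [135 127 125] [114  19 135]
194 [135 127 126] [117  17 135] | 196 [134 128 126] [113  15 134]
198 [133 126 125] [116  15 133] | 200 [133 126 125] [116  15 133]
202 [134 127 124] [111  19 134] |
[... 239 characters left out ...]
 120 118] [113  18 127] | 220 [69 72 54] [85 64 72]
222 [68 72 53] [84 67 72] | 224 [70 72 54] [87 64 72]
226 [71 73 55] [87 63 73] | 228 [72 75 55] [86 68 75]
230 [82 85 55] [87 90 85] | 232 [ 97 103  58] [ 86 111 103]
234 [115 122  59] [ 87 132 122] | 236 [118 122  74] [ 88 100 122]
238 [121 122  85] [ 89  77 122] | 240 [113 120  57] [ 87 134 120]
242 [113 121  61] [ 86 126 121] | 244 [147 150 147] [ 60   5 150]
246 [147 151 148] [ 53   7 151] | 248 [148 151 148] [ 60   5 151]
250 [147 151 148] [ 53   7 151] | 
[0.546, 0.197, 0.0] [250.  154.8]
[0.546, 0.197, 0.038] [249.9 159.7]
[0.546, 0.197, 0.078] [249.8 166. ]
[0.6276, 0.2457, 0.039] [249.9 224.2]
[0.6276, 0.2457, 0.084] [249.8 237.4]
```

drive_tool(steps=[[[0.0011, 0.036, 0], 0], [[0, 0.036, 0], 0], [[0, 0.036, 0], 0], [[0, 0.036, 0], 0], [[0, 0.036, 0], 0], [[0, 0.036, 0], 0], [[0, 0.036, 0], 0], [[0, 0, 0], 0]])

```text
time_s: 3.62
position: [0.5403, 0.196, 0.0375]
ee_rot: [-0.895, -1.581, 1.6]
ft_force: [-0.9, 0.0, -0.9]
opening: 0.0914
```

drive_tool(steps=[[[0, 0, 0], 0], [[0, 0, 0], 0], [[0, 0, 0], 0], [[0, 0, 0], 0], [[0, 0, 0], 0], [[0, 0, 0], 0], [[0, 0, 0], 0], [[0, 0, 0], 0]], grip=0, force=40)

```text
time_s: 4.28
position: [0.5455, 0.1977, 0.0443]
ee_rot: [-0.904, -1.595, 1.595]
ft_force: [-0.4, 0.5, 0.0]
opening: 0.0408
```

drive_tool(steps=[[[0, 0, 0], 0], [[0, 0, 0], 0], [[0, 0, 0], 0], [[0, 0, 0], 0], [[0, 0, 0], 0], [[0, 0, 0], 0]])

```text
time_s: 4.78
position: [0.5455, 0.1975, 0.0439]
ee_rot: [-0.903, -1.595, 1.595]
ft_force: [1.1, -1.2, -0.5]
opening: 0.0261
```

drive_tool(steps=[[[0, -0.04, 0], 0], [[0, -0.04, 0], 0], [[0, -0.04, 0], 0], [[0, -0.04, 0], 0], [[0, -0.04, 0], 0], [[0, -0.035, 0], 0], [[0, 0, 0], 0]])

```text
time_s: 5.37
position: [0.5482, 0.1988, 0.2868]
ee_rot: [-0.913, -1.608, 1.587]
ft_force: [1.5, 1.0, -0.9]
opening: 0.0261
```

```bash
python3 - <<'E'
from h import *
s,p,M=st(); print(p,M.round(3).tolist(),s['q'][5],s['opening'],s['ft_force'],s['moment'])
C,im=snap('wrist','w2.png')
# expected crank features if origin on tool axis
g=p-[0,0,0.062-.019]
for n,v in(('foot',(0,0,0)),('knobtop',(.095,0,.084)),('arm',(.05,0,.038))):
    X=p+M[:,1]*(-.0188)+ -M[:,2]*0
    a=np.arctan2(M[1,0],M[0,0])-np.pi/2
    q=p+np.array([np.cos(a)*v[0],np.sin(a)*v[0],v[2]-.043]); print(n,proj(C,q).round(1))
plan([.535,-.155,.30],45)
E
```

```text
[0.54822076 0.19883143 0.28683827] [[-0.514, 0.013, -0.857], [0.858, 0.005, -0.514], [-0.003, -1.0, -0.014]] -1.7832504963556557 0.026121587227539364 [ 1.52915996  0.98750877 -0.92623198] [ 0.06075401 -0.03503448 -0.04617396]
foot [248.8 216.6]
knobtop [247.8 429.8]
arm [248.4 309.1]
[-0.297, -0.0184, 0.1917] yaw 120.96 q6 -1.78 turn(deg ccw) -75.96 tool turn rad 1.3257 t 5.4167 F [-0.5  0.3 -3.1]
```

View pics/w2.png

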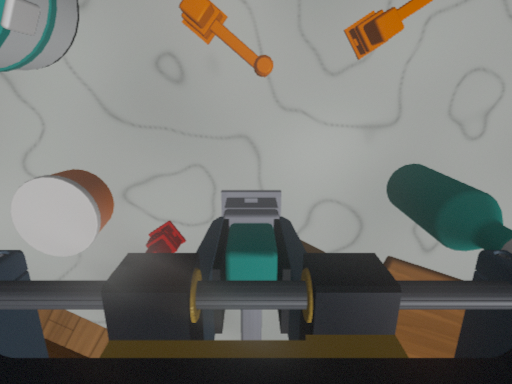

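drive_tool(steps=[[[-0.0369, -0.0016, 0.0124], 0], [[-0.0369, -0.0016, 0.0124], 0], [[-0.0369, -0.0016, 0.0124], 0], [[-0.0369, -0.0016, 0.0124], 0], [[-0.0369, -0.0016, 0.0124], 0], [[-0.0369, -0.0016, 0.0124], 0], [[-0.0369, -0.0016, 0.0124], 0], [[-0.0369, -0.0016, 0.0124], 0]])

```text
time_s: 6.08
position: [0.611, -0.1081, 0.2887]
ee_rot: [-0.897, -1.592, 1.595]
ft_force: [0.2, 0.3, -2.3]
opening: 0.0255
```

drive_tool(steps=[[[0, 0, 0], 0], [[0, 0, 0], 0], [[0, 0, 0], 0]])

```text
time_s: 6.33
position: [0.6112, -0.1061, 0.2893]
ee_rot: [-0.898, -1.593, 1.594]
ft_force: [0.4, 0.5, -3.1]
opening: 0.0259
```

```bash
python3 - <<'E'
from h import *
s,p,M=st(); print(p,s['ft_force'])
C,im=snap('wrist','w3.png'); u,v=proj(C,[.535,-.155,.185]); print(u,v)
x0=int(np.clip(u-80,0,352)); y0=int(np.clip(v-60,0,264)); print(x0,y0)
cv2.imwrite('pics/w3z.png',cv2.resize(im[y0:y0+120,x0:x0+160,::-1],None,fx=5,fy=5,interpolation=cv2.INTER_CUBIC))
E
```

```text
[ 0.61116174 -0.10606717  0.28927989] [ 0.40744565  0.45822114 -3.09006482]
245.01222274951286 87.8387661621626
165 27
```

View pics/w3z.png

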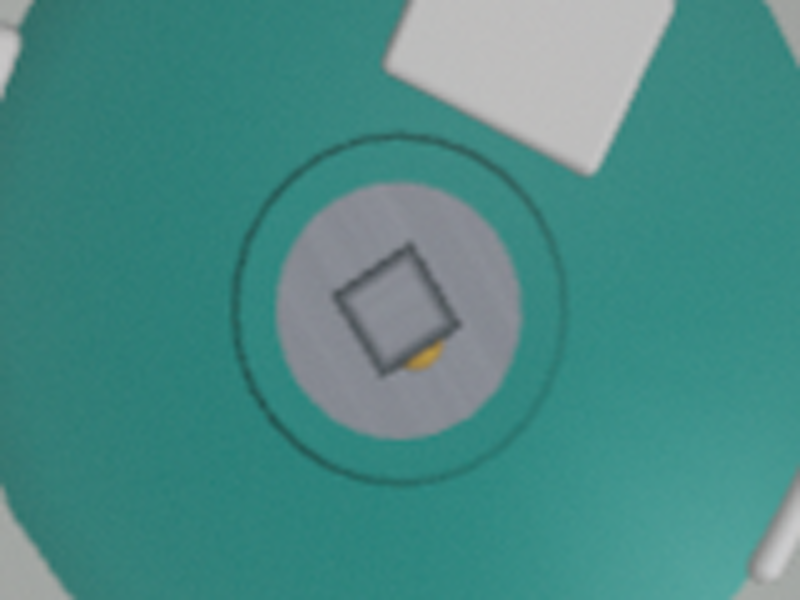

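The square drive is easy to see. Its corners in the crop are about (335,295), (412,243), (460,325) and (383,375), and the ball is near (427,355). I'll convert these to a centre and an angle.

```bash
python3 - <<'E'
from h import *
C=cam('wrist'); Q=np.array([(335,295),(412,243),(460,325),(383,375)])/5+[165,27]-.4
P=np.array([onplane(C,u,v,.180)[:2] for u,v in Q]); print(P.round(4),P.mean(0))
for i in range(4):
    d=P[(i+1)%4]-P[i]; print(np.linalg.norm(d).round(4),np.degrees(np.arctan2(d[1],d[0])).round(1)%90)
sh=onplane(C,(276+521)/2/5+165-.4,(182+438)/2/5+27-.4,.160); print('shoulder',sh)
s,p,M=st(); plan([*P.mean(0),.253])
E
```

```text
[[ 0.5395 -0.1652]
 [ 0.5258 -0.1584]
 [ 0.5328 -0.1448]
 [ 0.5465 -0.1518]] [ 0.53617145 -0.15503129]
0.0153 63.30000000000001
0.0153 62.8
0.0154 62.8
0.0152 62.599999999999994
shoulder [ 0.5359073  -0.15538343  0.16      ]
[-0.0039, 0.0371, 0.0899] yaw 120.99 q6 -2.30 t 6.3833 F [ 0.1 -0.2 -2. ]
```

drive_tool(steps=[[[-0.0013, 0, 0.03], 0], [[-0.0013, 0, 0.03], 0], [[-0.0013, 0, 0.03], 0], [[0, 0, 0], 0.113], [[0, 0, 0], 0.113], [[0, 0, 0], 0.113], [[0, 0, 0], 0.113], [[0, 0, 0], 0.113]])

```text
time_s: 7.05
position: [0.5365, -0.1543, 0.2914]
ee_rot: [-1.221, -1.188, 1.188]
ft_force: [0.6, 0.1, -3.3]
opening: 0.0259
```

drive_tool(steps=[[[0, 0, 0], 0.113], [[0, 0, 0], 0.113], [[0, 0, 0], 0.113], [[0, 0, 0], 0.112], [[0, 0, 0], 0], [[0, 0, 0], 0], [[0, 0, 0], 0]])

```text
time_s: 7.63
position: [0.5368, -0.1552, 0.2915]
ee_rot: [-1.396, -0.855, 0.855]
ft_force: [0.1, -0.4, -2.6]
opening: 0.026
```

```bash
python3 - <<'E'
from h import *
s,p,M=st(); print(p,M.round(3).tolist(),s['ft_force'],s['moment'])
plan([.536,-.1552,.2325],62.8)
C=cam('side'); im=viewer.capture('side')
cv2.imwrite('pics/s4.png',cv2.resize(im[200:290,240:360,::-1],None,fx=6,fy=6,interpolation=cv2.INTER_CUBIC))
E
```

```text
[ 0.53680731 -0.15520701  0.29154727] [[0.455, -0.0, -0.891], [0.891, 0.0, 0.455], [0.0, -1.0, 0.001]] [ 0.05666956 -0.44708753 -2.58210365] [-0.01551463  0.02799951  0.03533594]
[-0.0004, 0.059, 0.0007] yaw 62.96 q6 -1.40 turn(deg ccw) -0.16 tool turn rad 0.0027 t 7.6333 F [ 0.1 -0.4 -2.6]
```

View pics/s4.png

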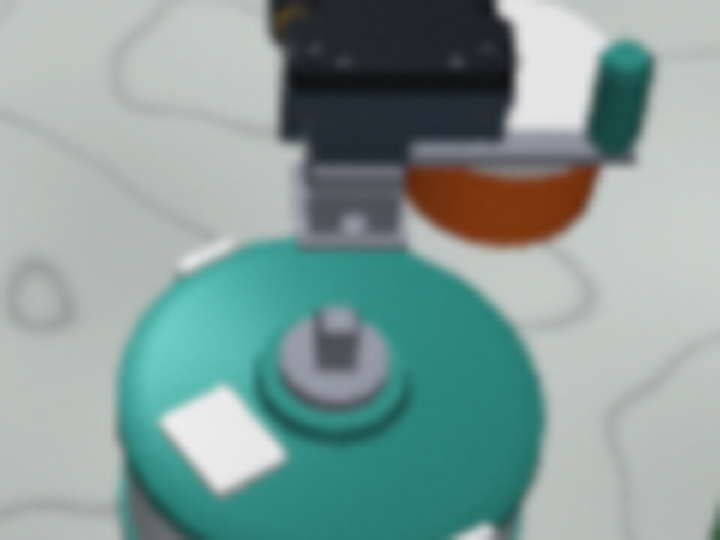

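drive_tool(steps=[[[-0.0004, 0.02, 0.0007], 0], [[0, 0.02, 0], 0], [[0, 0.015, 0], 0], [[0, 0.004, 0], 0], [[0, 0, 0], 0], [[0, 0, 0], 0]])

```text
time_s: 8.18
position: [0.5366, -0.1563, 0.2334]
ee_rot: [-1.398, -0.853, 0.852]
ft_force: [-0.3, -0.1, -1.9]
opening: 0.0255
```

drive_tool(steps=[[[0, 0.002, 0], 0], [[0, 0.002, 0], 0], [[0, 0.002, 0], 0], [[0, 0, 0], 0], [[0, 0, 0], 0]])

```text
time_s: 8.6
position: [0.5361, -0.1562, 0.2268]
ee_rot: [-1.398, -0.852, 0.852]
ft_force: [0.0, -0.5, -2.2]
opening: 0.0257
```

drive_tool(steps=[[[0, 0.002, 0], 0], [[0, 0.001, 0], 0], [[0, 0, 0], 0]])

```text
time_s: 8.85
position: [0.536, -0.1562, 0.2235]
ee_rot: [-1.397, -0.852, 0.852]
ft_force: [0.5, -0.2, -3.3]
opening: 0.0256
```

drive_tool(steps=[[[0.0008, 0.001, 0], 0], [[0, 0.001, 0], 0], [[0, 0.001, 0], 0], [[0, 0, 0], 0]])

```text
time_s: 9.18
position: [0.5364, -0.1557, 0.2206]
ee_rot: [-1.398, -0.852, 0.852]
ft_force: [-0.9, -1.2, -3.1]
opening: 0.0256
```

drive_tool(steps=[[[0, 0.001, 0], 0], [[0, 0.001, 0], 0], [[0, 0.001, 0], 0], [[0, 0, 0], 0]])

```text
time_s: 9.52
position: [0.5364, -0.1557, 0.2176]
ee_rot: [-1.398, -0.852, 0.852]
ft_force: [-0.8, -2.2, -3.3]
opening: 0.0262
```

drive_tool(steps=[[[0, 0.001, 0], 0], [[0, 0.001, 0], 0], [[0, 0.001, 0], 0], [[0, 0, 0], 0]])

```text
time_s: 9.85
position: [0.5366, -0.1558, 0.2154]
ee_rot: [-1.399, -0.852, 0.852]
ft_force: [-2.1, -2.2, 2.6]
opening: 0.0259
```

drive_tool(steps=[[[0, 0.001, 0], 0], [[0, 0.001, 0], 0], [[0, 0.001, 0], 0], [[0, 0, 0], 0]])

```text
time_s: 10.18
position: [0.5369, -0.1559, 0.2119]
ee_rot: [-1.399, -0.853, 0.852]
ft_force: [-1.5, -3.3, 3.2]
opening: 0.0258
```

drive_tool(steps=[[[0, 0.001, 0], 0], [[0, 0.001, 0], 0], [[0, 0.001, 0], 0], [[0, 0.001, 0], 0], [[0, 0, 0], 0]])

```text
time_s: 10.6
position: [0.5365, -0.1557, 0.2071]
ee_rot: [-1.398, -0.852, 0.852]
ft_force: [-0.3, -5.6, -0.2]
opening: 0.0257
```

drive_tool(steps=[[[0, 0.001, 0], 0], [[0, 0.001, 0], 0], [[0, 0.001, 0], 0], [[0, 0, 0], 0]])

```text
time_s: 10.93
position: [0.5362, -0.1557, 0.2039]
ee_rot: [-1.397, -0.851, 0.853]
ft_force: [-0.6, -5.1, 0.5]
opening: 0.0255
```

drive_tool(steps=[[[-0.0004, 0.001, 0], 0], [[0, 0.001, 0], 0], [[0, 0, 0], 0]])

```text
time_s: 11.18
position: [0.5362, -0.1557, 0.2038]
ee_rot: [-1.398, -0.852, 0.851]
ft_force: [-2.9, -3.6, 8.7]
opening: 0.0258
```

drive_tool(steps=[[[0, 0.0007, 0], 0], [[0, 0.0007, 0], 0], [[0, 0, 0], 0]])

```text
time_s: 11.43
position: [0.5362, -0.1557, 0.2037]
ee_rot: [-1.398, -0.853, 0.851]
ft_force: [-5.2, -3.1, 14.5]
opening: 0.0257
```

drive_tool(steps=[[[0, 0.001, 0], 0], [[0, 0.0007, 0], 0], [[0, 0, 0], 0], [[0, 0, 0], 0]])

```text
time_s: 11.77
position: [0.5362, -0.1557, 0.2037]
ee_rot: [-1.399, -0.854, 0.851]
ft_force: [-7.2, -2.3, 22.0]
opening: 0.0258
```

drive_tool(steps=[[[0, -0.0035, 0], 0], [[0, 0, 0], 0], [[0, 0, 0], 0]])

```text
time_s: 12.02
position: [0.5362, -0.1557, 0.2038]
ee_rot: [-1.397, -0.852, 0.852]
ft_force: [-2.8, -2.4, 8.9]
opening: 0.0261
```

drive_tool(steps=[[[0, 0, 0], 0], [[0, 0, 0], 0], [[0, 0, 0], 0], [[0, 0, 0], 0], [[0, 0, 0], 0], [[0, 0, 0], 0], [[0, 0, 0], 0], [[0, 0, 0], 0]], grip=0.7)

```text
time_s: 12.68
position: [0.5363, -0.1558, 0.2031]
ee_rot: [-1.397, -0.852, 0.852]
ft_force: [-0.9, 0.4, 0.2]
opening: 0.0635
```

drive_tool(steps=[[[0, -0.03, 0], 0], [[0, -0.03, 0], 0], [[0, -0.02, 0], 0], [[0, 0, 0], 0], [[0, 0, 0], 0]])

```text
time_s: 13.1
position: [0.5368, -0.156, 0.2841]
ee_rot: [-1.399, -0.854, 0.851]
ft_force: [-0.2, 0.2, -0.7]
opening: 0.064
```

```bash
python3 - <<'E'
from h import *
s,p,M=st(); C,im=snap('wrist','w5.png')
a=np.radians(-27.2)
k=np.array([.536+.095*np.cos(a),-.1553+.095*np.sin(a)]); print(k, proj(C,[*k,.244]),proj(C,[.536,-.1553,.238]))
C2,im2=snap('side','s5.png')
c=cv2.resize(im2[200:290,240:360,::-1],(512,384),interpolation=cv2.INTER_CUBIC)
cv2.imwrite('pics/j5.png',cv2.resize(np.hstack([im[:,:,::-1],c]),(800,300)))
plan([*k,.205])
E
```

```text
[ 0.62049456 -0.1987243 ] [250.32167106 329.04578643] [250.15861146 216.10204382]
[0.0005, 0.0767, -0.0953] yaw 62.74 q6 -1.40 t 13.2 F [-0.2 -0.3  0.2]
```

View pics/j5.png

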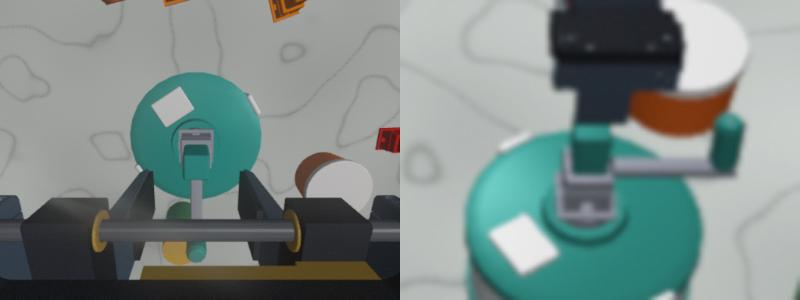

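drive_tool(steps=[[[0, 0, -0.032], 0], [[0, 0, -0.032], 0], [[0.0003, 0, -0.031], 0], [[0, 0, 0], 0], [[0, 0.03, 0], 0], [[0, 0.03, 0], 0], [[0, 0.017, 0], 0], [[0, 0, 0], 0]])

```text
time_s: 13.87
position: [0.6173, -0.1978, 0.1997]
ee_rot: [-1.387, -0.844, 0.857]
ft_force: [-0.1, -0.3, -0.7]
opening: 0.0637
```

drive_tool(steps=[[[0, 0, 0], 0], [[0, 0, 0], 0], [[0, 0, 0], 0], [[0, 0, 0], 0], [[0, 0, 0], 0], [[0, 0, 0], 0], [[0, 0, 0], 0], [[0, 0, 0], 0]], grip=0, force=15)

```text
time_s: 14.53
position: [0.6212, -0.1992, 0.2065]
ee_rot: [-1.398, -0.853, 0.852]
ft_force: [0.6, 0.2, 0.9]
opening: 0.0212
```

drive_tool(steps=[[[0, 0, 0], 0], [[-0.0076, 0, 0.0003], 0.08], [[-0.0076, 0, 0.0003], 0.08], [[-0.0076, 0, 0.0003], 0.08], [[-0.0076, 0, 0.0003], 0.08], [[-0.0076, 0, 0.0003], 0.08]])

```text
time_s: 15.03
position: [0.5988, -0.2286, 0.2068]
ee_rot: [-1.504, -0.544, 0.538]
ft_force: [2.5, 0.6, 0.3]
opening: 0.0216
```

```bash
python3 - <<'E'
from h import *
s,p,M=st(); d=p[:2]-[.5362,-.1557]; print(p,np.hypot(*d),np.degrees(np.arctan2(d[1],d[0])),s['opening'],s['ft_force'],np.degrees(np.arctan2(M[1,0],M[0,0])))
E
```

```text
[ 0.59880959 -0.22864818  0.20675279] 0.09613218643595446 -49.36133804898326 0.02158664370237368 [2.47843615 0.61619088 0.32532034] 39.595308471892
```

Following well. I'll continue.

drive_tool(steps=[[[-0.0076, 0, 0.0003], 0.08], [[-0.0076, 0, 0.0003], 0.08], [[-0.0076, 0, 0.0003], 0.08], [[-0.0076, 0, 0.0003], 0.08], [[-0.0076, 0, 0.0003], 0.08], [[-0.0076, 0, 0.0003], 0.08], [[-0.0076, 0, 0.0003], 0.08], [[-0.0076, 0, 0.0003], 0.08]])

```text
time_s: 15.7
position: [0.5429, -0.2514, 0.2068]
ee_rot: [-1.572, -0.043, 0.037]
ft_force: [2.8, -1.1, 0.7]
opening: 0.0216
```

drive_tool(steps=[[[-0.0076, 0, 0.0003], 0.08], [[-0.0076, 0, 0.0003], 0.08], [[-0.0076, 0, 0.0003], 0.08], [[-0.0076, 0, 0.0003], 0.08], [[-0.0076, 0, 0.0003], 0.08], [[-0.0076, 0, 0.0003], 0.08], [[-0.0076, 0, 0.0003], 0.08], [[-0.0076, 0, 0.0003], 0.08]])

```text
time_s: 16.37
position: [0.4847, -0.2359, 0.2067]
ee_rot: [-1.523, 0.459, -0.464]
ft_force: [2.4, -2.0, -0.0]
opening: 0.0211
```

drive_tool(steps=[[[-0.0076, 0, 0.0003], 0.08], [[-0.0076, 0, 0.0003], 0.08], [[0, 0, 0], 0], [[0, 0, 0], 0]])

```text
time_s: 16.7
position: [0.4719, -0.2258, 0.2065]
ee_rot: [-1.492, 0.581, -0.581]
ft_force: [-1.0, -0.6, 2.3]
opening: 0.0214
```

```bash
python3 - <<'E'
from h import *
s,p,M=st(); d=p[:2]-[.5362,-.1557]; print(p,np.hypot(*d),np.degrees(np.arctan2(d[1],d[0])),s['opening'],s['ft_force'],np.degrees(np.arctan2(M[1,0],M[0,0])))
E
```

```text
[ 0.47185316 -0.22582732  0.20649076] 0.09517539806839917 -132.53860995281354 0.021387910975000608 [-1.04501761 -0.62573487  2.26000941] -42.55723817704576
```

Turned about 105°. Now I'll release, lift clear and check.

drive_tool(steps=[[[0, 0, 0], 0], [[0, 0, 0], 0], [[0, 0, 0], 0], [[0, 0, 0], 0], [[0, 0, 0], 0], [[0, 0, 0], 0], [[0, 0, 0], 0], [[0, 0, 0], 0]], grip=0.6)

```text
time_s: 17.37
position: [0.4719, -0.2255, 0.2061]
ee_rot: [-1.491, 0.583, -0.582]
ft_force: [-0.1, -0.6, -0.0]
opening: 0.0548
```

drive_tool(steps=[[[0, -0.03, 0], 0], [[0, -0.03, 0], 0], [[0, -0.03, 0], 0], [[0, -0.03, 0], 0], [[0, 0, -0.03], 0], [[0, 0, -0.03], 0], [[0, 0, 0], 0], [[0, 0, 0], 0]])

```text
time_s: 18.03
position: [0.4306, -0.2702, 0.3263]
ee_rot: [-1.49, 0.584, -0.585]
ft_force: [-0.3, 0.4, -0.5]
opening: 0.0548
```

```bash
python3 - <<'E'
from h import *
s,p,M=st(); print(p,s['ft_force'],s['opening'],s['time_s'])
C,im=snap('side','s6.png'); C2,im2=snap('wrist','w6.png')
a=np.radians(-132.5-.2)
for n,X in(('boss top',[.536,-.1555,.238]),('knob top',[.536+.095*np.cos(a),-.1555+.095*np.sin(a),.244])): print(n,'side crop',(proj(C,X)-[230,200])*[4.267,4.267],'wrist',proj(C2,X))
c=cv2.resize(im[200:290,230:350],(512,384),interpolation=cv2.INTER_CUBIC)
cv2.imwrite('pics/j6.png',cv2.resize(np.hstack([im2,c])[:,:,::-1],(800,300)))
E
```

```text
[ 0.43061338 -0.27023335  0.32631739] [-0.32686035  0.39821609 -0.53727042] 0.054843324849106465 18.0333
boss top side crop [288.43140496 161.6416396 ] wrist [252.57011245  -7.78400603]
knob top side crop [252.14225611 290.09473851] wrist [252.48041052 128.09466438]
```

View pics/j6.png

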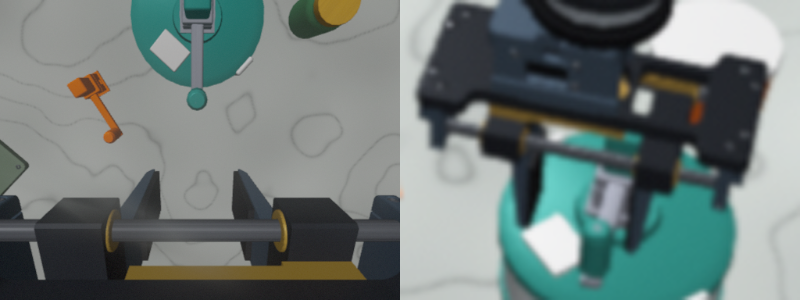

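```bash
python3 -c "
from h import *
print(workorder.hand_in())"
```

```text
the job is handed in; nothing more can be done
None
```

The crank is fitted on the drive and turned about 105° clockwise by its knob. I then let go, lifted clear and handed the job in at about 18 s; no verdict came back.

- **Fitting:** The wrist camera showed how the square stood (about −27°), so I matched it before lowering and didn't need to feel for it. The socket dropped freely, the ball resisted lightly, and the crank stopped dead under about 25 N. It stopped at 0.2037 m, against an expected 0.2039 m for fully home.
- **Turning:** The knob went from about −27° to −132.5°, at a steady 95–96 mm from the drive axis. Side forces stayed under 4 N.
- **Last checks:** After release the wrist force was about 0. The knob showed within about 1 pixel of where a fully home crank at −132.5° should put it. No check failed or disagreed.
- **Not measured at the end:** I didn't re-measure the tub, carton, jar and flask. The planned path kept clear of them and no unexpected contact force showed up.

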